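# Set a flat mailer out over the shelf lip

### The arm

A 6-joint arm with a two-finger parallel gripper is mounted at the origin on the work surface. World frame = base frame: x ahead of the robot, y to its left, z up, the work surface at z = 0. Lengths are in m, angles in degrees, forces in N, time in s.
With the tool pointing down it reaches from about 0.4 to 0.825 m from the base axis. Payload 7 kg.
Tool frame: the origin (TCP) lies midway between the tips of the shut fingers; the grasp point (between the pads) lies 19 mm behind it (env.grip_point_offset is the z of the grasp point in the tool frame, in m); z points along the fingers, y is the line along which they close (so a half turn about z gives the same grasp; the last joint's range is limited). The gripper opens to 85 mm and grips with 20 to 120 N. Pads are 22 mm wide; open, the fingers measure 114 mm over their backs; the gripper's body (76 mm by 85 mm) begins 54 mm behind the grasp point. The pads swing forward as they close: fully open they stand 13 mm farther back than shut.
Start: joints at [-57.29, 20.546, 0.682, 0, -70.136, -16.507], TCP at [0.188, -0.648, 0.231] pointing down, gripper open.
Joint ranges: [-176.03, 176.03], [-82.01, 121.73], [-58.28, 71.71], [-173.87, 95.51], [-174.79, -0.11], [-173.66, 173.66]. Speed limits (degrees/s): [136.94, 136.94, 172.46, 180, 180, 180].

### API

Orientations are given as a 3x3 rotation matrix whose columns are the frame's x, y, z axes.
In Python, from cell import env gives the robot as it stands.
- The arm moves only by the tool servo_tool, never from a script. Its argument "steps" is a list of rows, each an object of numbers: "claw": the closure in counts, from 0 (fully open) to 255 (shut); "x", "y", "z": the shift along the tool's x, y, z in mm; "spin": the turn about the tool's z in rad. A call has 1 to 8 rows; each row is the pose to reach, as a shift and turn from the pose commanded when the call began, along the tool's axes at that moment; what a row does not reach only later rows make up. A row lasts 1/12 s, in which the tool goes at most 41.7 mm and 7.16 degrees, less where a joint would pass 70% of its speed; a pose out of reach is approached as far as the arm can. A call with a gripper value outside its range is refused whole. The fingers move at their own pace and stop on an object; "force" is the grip in N (left out, the last holds). Time passes only in rows, so rows that repeat a pose let the fingers close. It gives the time, the measured TCP pose, the force, the opening and the grip force at its end, in the units of the state.
- env.state(): the state, without advancing time (a new reading comes with each control period).
- env.camera(name): name is "scene" or "top"; returns a dict with "image" (480x640x3 uint8, red, green, blue), "depth" (480x640 float32, m along the optical axis (not along the pixel's ray), 0 where there is no reading), "fx", "fy", "cx", "cy" (pixels), "dist" ([k1, k2, p1, p2, k3] as OpenCV has them; the pictures are not rectified), "origin" and "rotation" of the camera in the world. Camera axes: x right, y up, looking along -z (the intrinsics and any distortion apply to the point x, -y, -z); pixel columns grow to the right and rows downward; lengths in m; the calibration is good to about 2 mm. A picture is of the moment at which its call begins.
- env.close_job(): hands the job in; it is judged then, once.
The state is a dict: "time": time; "qpos": joint angles; "qd": joint speeds; "joint_torque": joint torques, N m; "tool_pos": TCP position; "ee_rot": TCP orientation; "ft_force": force on the tool from outside, world axes, zero at the start; "moment": the same for the moment, N m; "opening": opening from 0.0 (shut) to 1.0 (fully open); "grip_force": force on a finger pad.
Only numpy, scipy, OpenCV 4.12 (cv2) and the standard library are available. Lean on these libraries where they do the work, as an engineer would, in place of code of your own. Each camera call takes 0.05 s, during which the arm holds its last target. There are 200 camera calls.

### The job

In the mail room, slide the larger flat cardboard mailer along the top of the low steel shelf, towards the robot, until 50 mm of it hangs out over the shelf's front edge (its white tear strip then lies right above that edge) and it sits square to the edge, ready for the carrier to take. Push or drag it with the fingertips; do not lift it or tip it off the shelf. Leave the smaller mailer with its tape roll, the carton and the hand stamp where they are, and finish with the hand clear.

Things in the scene. Friction and masses are not known exactly. Their poses are not given: they have to be found in the camera images.
- mailer: the larger flat cardboard mailer, rigid, 160 (its x) x 150 (its y) x 10 mm, about 0.25 kg, lying loose on the shelf in the left or the right half, somewhat skew. Origin: centre of its underside. Its -x edge is the leading edge, roughly towards the robot; its white tear strip, 8 mm wide, runs along y across the top with its middle 50 mm behind the leading edge; a paper label lies near the +x edge.
- mailer_front (a point): middle of the mailer's leading (-x) edge, on its underside; axes as the mailer's.
- lip (a point): middle of the shelf's front top edge, the edge that faces the robot; at the height of the shelf's top, 90 mm above the table. x points back over the shelf, level and at right angles to the edge, y along the edge, z up. The shelf is fixed, grey sheet steel; its flat top reaches 260 mm back from the edge and 230 mm to each side of this point, with no rim. The hollow below has pigeonholes.
- small_mailer: smaller flat cardboard mailer, 120 (x) x 100 (y) x 10 mm, lying loose in the other half of the shelf; to be left alone. Origin: centre of its underside.
- tape_roll: clear tape roll, ring of 64 mm outer diameter, 24 mm high, lying flat on the small mailer; to be left alone. Origin: centre of its underside.
- carton: small cardboard carton 110 (x) x 80 (y) x 60 mm high, on the table to the left of the shelf; to be left alone. Origin: centre of its underside.
- stamp: turned wooden hand stamp, foot 38 mm in diameter, 78 mm high, standing on the table to the right of the shelf; to be left alone. Origin: centre of its underside.
Mind the look-alikes: they are no part of the job. Leave any red or turquoise look-alike of the mailer alone.

How it is judged (in metres and radians):
At the end, for the whole second after the job is handed in: Larger mailer flat and at rest on the shelf, middle of its leading edge 40-60 mm past the shelf's front edge, square to it within 0.12 rad, its centre within 170 mm of the edge's middle sideways; small mailer, tape roll, carton and stamp within 15 mm of where they stood (x of mailer_front in the frame of lip between -0.06 and -0.04 m and angle between the x axis of mailer and the x axis of lip, either way round below 0.12 rad and y of mailer in the frame of lip between -0.17 and 0.17 m and z of mailer in the frame of lip between -0.004 and 0.004 m and angle between mailer's own z axis and vertical below 0.05 rad and linear speed of mailer below 0.01 m/s and distance of each of small_mailer, tape_roll, carton, stamp from where it was at the start of the episode below 0.015 m); the robot touches nothing.
It fails at once if the mailer was lifted off the shelf (origin more than 12 mm above its top) (z of mailer in the frame of lip above 0.012 m).
It fails at once if the mailer was tipped (more than 0.2 rad) (angle between mailer's own z axis and vertical above 0.2 rad).
It fails at once if the mailer fell from the shelf (z of mailer in the frame of lip below -0.02 m).
It fails at once if the small mailer, tape roll, carton or hand stamp was moved more than 15 mm (distance of any of small_mailer, tape_roll, carton, stamp from where it was at the start of the episode above 0.015 m).
It also fails if it takes over 38 s, if anything falls off the work surface, if the arm or the gripper's body presses on something with over 40 N, if the wrist force passes 120 N, or if a joint passes its speed limit or range.

## Working session

There is one attempt and no reset: what is moved stays moved. The work goes in short steps, Python scripts to look and compute and a tool call to move; the robot and the scene stay as the last step left them, time stands still between calls to the robot, and variables do not carry over. Pictures are saved under pics/ and viewed, at most 10 in all, crops included, and the job is handed in when it is done.

Besides the shell and the picture viewer there is one more tool, called after "Call:" by a JSON object that holds its "method" and its "body". servo_tool: Moves the arm, as the interface text tells. Its arguments: {"type":"object","properties":{"steps":{"type":"array","items":{"type":"object","properties":{"claw":{"type":"number"},"x":{"type":"number"},"y":{"type":"number"},"z":{"type":"number"},"spin":{"type":"number"}}}},"force":{"type":"number"}},"required":["steps"]}

```bash
ls; mkdir -p pics
cat > h.py <<'E'
import numpy as np, cv2
from cell import env
def ray(c,uv):
    K=np.array([[c['fx'],0,c['cx']],[0,c['fy'],c['cy']],[0,0,1]])
    p=cv2.undistortPoints(np.array(uv,float).reshape(-1,1,2),K,np.array(c['dist'],float)).reshape(-1,2)
    d=np.c_[p[:,0],-p[:,1],-np.ones(len(p))]
    return d@np.array(c['rotation']).T
def onz(c,uv,z):
    d=ray(c,uv);o=np.array(c['origin']);return o+d*((z-o[2])/d[:,2])[:,None]
E
python3 - <<'E'
from h import *
import pickle
for n in('top','scene'):
    c=env.camera(n);cv2.imwrite(f'pics/{n}0.png',c['image'][:,:,::-1]);pickle.dump(c,open(n+'.pkl','wb'));print(n,c['origin'],c['rotation'])
s=env.state();print(s)
E
```

```text
pics
top [ 0.20904856 -0.06539404  1.56585193] [[ 0.01285713  0.98216201 -0.18759658]
 [-0.99991582  0.0123013  -0.00412682]
 [-0.00174552  0.18763385  0.98223749]]
scene [ 1.72509927 -0.40280524  1.04623713] [[ 0.27705923 -0.57813125  0.76746495]
 [ 0.96083781  0.17116716 -0.21792774]
 [-0.00537396  0.79778823  0.60291381]]
{'time': 0.1, 'qpos': array([-5.72907971e+01,  2.05888439e+01,  6.40590257e-01, -1.65377042e-02,
       -7.01347724e+01, -1.65070833e+01]), 'qd': array([ 0.02421127, -0.16770579,  0.21950458, -0.04173594, -0.1251406 ,
        0.01831914]), 'joint_torque': array([-3.33515884e-03, -5.84761941e+01,  2.94107151e+01,  6.95463941e+00,
       -3.15298625e-03, -1.35505627e-05]), 'tool_pos': array([ 0.18820582, -0.64780798,  0.23045596]), 'ee_rot': array([[-9.60310740e-01, -2.78931848e-01, -5.54624029e-04],
       [-2.78932358e-01,  9.60309780e-01,  1.36596844e-03],
       [ 1.51598777e-04,  1.46645675e-03, -9.99998913e-01]]), 'ft_force': array([-0.06747936,  0.12020486,  0.37293126]), 'moment': array([-0.00729674,  0.00486185, -0.00814325]), 'grip_force': 0.0, 'opening': 0.9957103562617147}
```

View pics/top0.png

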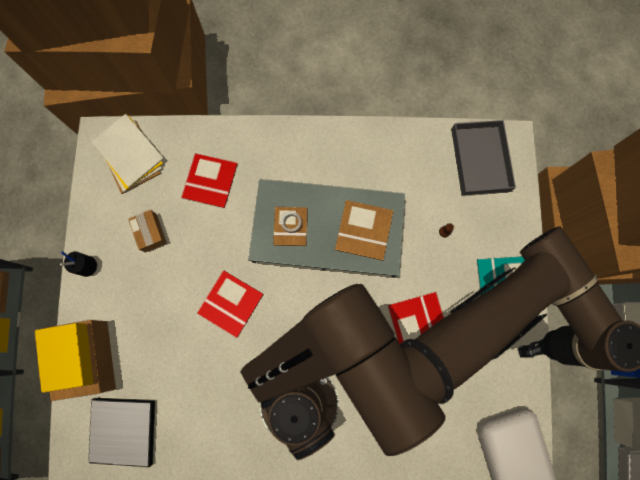

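View pics/scene0.png

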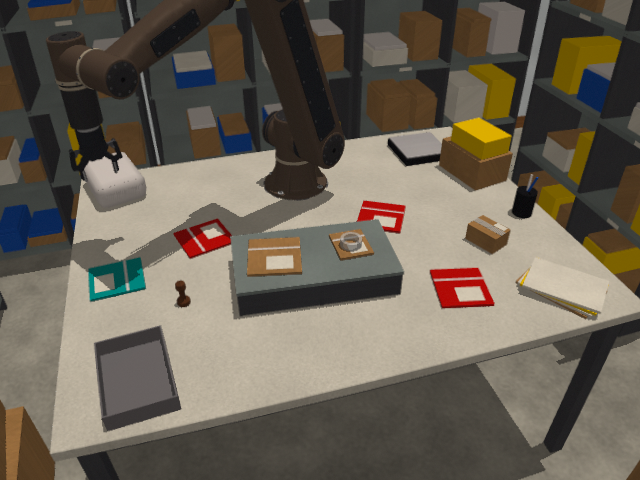

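The top view shows the shelf at (250-405, 180-277). Candidates are:
- The brown mailer at (364,229), on the right half of the shelf. It is the larger one, with a label and a tear strip.
- The brown mailer at (290,225), which is smaller and carries the tape roll.
- The red look-alikes at (210,180), (230,303) and (415,315), and the turquoise one at (500,270), all on the table.

The brown one at (364,229) fits the description. Next I'll measure it and check it in an enlarged crop.

```bash
cat > m.py <<'E'
from h import *
def largest(m):
    cs,_=cv2.findContours(m,cv2.RETR_EXTERNAL,cv2.CHAIN_APPROX_NONE);return max(cs,key=cv2.contourArea)
def measure(c,win):
    """win: pixel window x0,x1,y0,y1 of the mailer. returns mailer rect at z=.1"""
    hsv=cv2.cvtColor(c['image'],cv2.COLOR_RGB2HSV);x0,x1,y0,y1=win
    m=cv2.inRange(hsv,(8,90,60),(25,255,255));w=np.zeros_like(m);w[y0:y1,x0:x1]=m[y0:y1,x0:x1]
    w=cv2.morphologyEx(w,cv2.MORPH_CLOSE,np.ones((5,5)))
    k=largest(w).reshape(-1,2);P=onz(c,k,.1)[:,:2]
    return cv2.minAreaRect((P*1000).astype(np.float32)),w
def shelf(c):
    hsv=cv2.cvtColor(c['image'],cv2.COLOR_RGB2HSV)
    m=np.zeros((480,640),np.uint8);b=cv2.inRange(hsv,(60,15,60),(110,90,160));m[170:285,240:415]=b[170:285,240:415]
    m=cv2.morphologyEx(m,cv2.MORPH_OPEN,np.ones((3,3)))
    k=largest(m).reshape(-1,2);return cv2.minAreaRect((onz(c,k,.09)[:,:2]*1000).astype(np.float32)),m
E
python3 - <<'E'
from m import *
import pickle
c=pickle.load(open('top.pkl','rb'))
r,w=measure(c,(325,400,190,265));s,m=shelf(c)
for q in(r,s):print(q,cv2.boxPoints(q).round(1).tolist())
r2,_=measure(c,(265,315,195,255));print('small',r2)
a=c['image'][170:290,240:420].copy();ov=a.copy();ov[w[170:290,240:420]>0]=(255,0,255);ov[m[170:290,240:420]>0]=(0,255,0)
cv2.imwrite('pics/crop.png',cv2.resize(np.hstack([a,ov]),None,fx=2.2,fy=2.2)[:,:,::-1])
E
```

```text
Traceback (most recent call last):
  File "m.py", line 15, in shelf
    k=largest(m).reshape(-1,2);return cv2.minAreaRect((onz(c,k,.09)[:,:2]*1000).astype(np.float32)),m
      ~~~~~~~^^^
  File "m.py", line 3, in largest
    cs,_=cv2.findContours(m,cv2.RETR_EXTERNAL,cv2.CHAIN_APPROX_NONE);return max(cs,key=cv2.contourArea)
                                                                            ~~~^^^^^^^^^^^^^^^^^^^^^^^^
ValueError: max() iterable argument is empty
```

Run:
```python
import pickle,cv2
c=pickle.load(open('top.pkl','rb'));h=cv2.cvtColor(c['image'],cv2.COLOR_RGB2HSV)
for p in((325,210),(270,250),(395,262),(330,271),(300,269),(250,225),(320,165),(330,285)):print(p,h[p[1],p[0]])
```

```text
(325, 210) [ 43  34 121]
(270, 250) [ 40  32 121]
(395, 262) [ 42  29 115]
(330, 271) [ 21  59 117]
(300, 269) [ 21  55 185]
(250, 225) [ 21  55 195]
(320, 165) [ 23  54 189]
(330, 285) [ 22  54 193]
```

```bash
sed -i 's/(60,15,60),(110,90,160)/(31,12,95),(110,90,160)/' m.py
cat > a.py <<'E'
from m import *
import pickle
c=pickle.load(open('top.pkl','rb'))
r,w=measure(c,(325,400,190,265));s,m=shelf(c)
for q in(r,s):print(q,cv2.boxPoints(q).round(1).tolist())
r2,_=measure(c,(265,315,195,255));print('small',r2)
a=c['image'][170:290,240:420].copy();ov=a.copy();ov[w[170:290,240:420]>0]=(255,0,255);ov[m[170:290,240:420]>0]=(0,255,0)
cv2.imwrite('pics/crop.png',cv2.resize(np.hstack([a,ov]),None,fx=2.2,fy=2.2)[:,:,::-1])
E
python3 a.py
```

```text
((531.1751708984375, -194.88861083984375), (151.1389617919922, 161.83226013183594), 78.09085083007812) [[436.3999938964844, -252.10000610351562], [594.7999877929688, -285.5], [625.9000244140625, -137.60000610351562], [467.6000061035156, -104.19999694824219]]
((543.1739501953125, -83.56941223144531), (458.5303955078125, 258.458984375), 84.77216339111328) [[393.6000061035156, -300.1000061035156], [651.0, -323.70001220703125], [692.7999877929688, 133.0], [435.3999938964844, 156.5]]
small ((539.6917724609375, 30.655319213867188), (100.80503845214844, 121.02802276611328), 89.33190155029297)
```

View pics/crop.png

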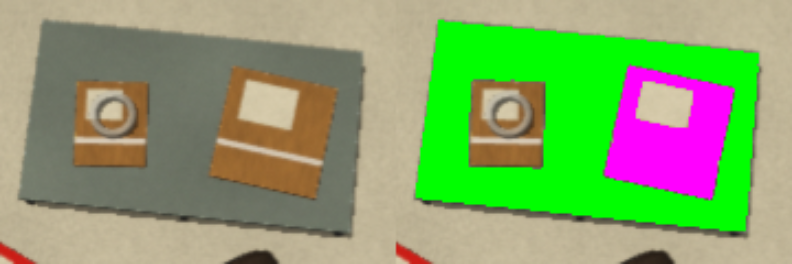

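The crop confirms it: the right-hand brown mailer at (364,229) measures 151 x 162 mm, and the masks fit cleanly. Its relative yaw is -6.7°, with the leading edge at lip x = +47 mm and the centre at lip y = -112 mm. I'll push from behind with both open fingers on a line parallel to the lip, which also squares it. First I'll move across, high up.

Call:
{"method": "servo_tool", "body": {"steps": [{"claw": 0, "x": -20, "y": 10, "spin": 0.04}, {"x": -55, "y": 29, "spin": 0.09}, {"x": -90, "y": 48, "spin": 0.14}, {"x": -125, "y": 66, "spin": 0.19}, {"x": -160, "y": 84, "spin": 0.24}, {"x": -195, "y": 103, "spin": 0.29}, {"x": -230, "y": 121, "spin": 0.34}, {"x": -265, "y": 140, "spin": 0.374}]}}

```text
invalid input at $.steps[0]: expected keys claw, x, y, z, spin
```

```bash
cat > d.py <<'E'
import sys
from h import *
L=np.array([414.5,-71.8,90]);a=np.radians(-5.24);ex=np.array([np.cos(a),np.sin(a),0]);R=np.c_[ex,[-ex[1],ex[0],0],[0,0,1]]
s=env.state();p=s['tool_pos']*1000;T=s['ee_rot']
print('t',s['time'],'lip',(R.T@(p-L)).round(1),'yawerr deg',np.degrees(np.arctan2(*(R.T@-T[:,0])[[1,0]])).round(2),'F',s['ft_force'].round(1),'open',s['opening'])
if len(sys.argv)>3: print('shift',(T.T@(L+R@np.array(list(map(float,sys.argv[1:4])))-p)).round(1))
E
python3 d.py 240 -116 90
```

```text
t 0.1 lip [-172.7 -594.3  140.5] yawerr deg 21.44 F [-0.1  0.1  0.4] open 0.9957103562617147
shift [-559.   294.3   50.8]
```

Call:
{"method": "servo_tool", "body": {"steps": [{"claw": 0, "x": -20, "y": 10, "z": 0, "spin": 0.04}, {"claw": 0, "x": -55, "y": 29, "z": 0, "spin": 0.09}, {"claw": 0, "x": -90, "y": 48, "z": 0, "spin": 0.14}, {"claw": 0, "x": -125, "y": 66, "z": 0, "spin": 0.19}, {"claw": 0, "x": -160, "y": 84, "z": 0, "spin": 0.24}, {"claw": 0, "x": -195, "y": 103, "z": 0, "spin": 0.29}, {"claw": 0, "x": -230, "y": 121, "z": 0, "spin": 0.34}, {"claw": 0, "x": -265, "y": 140, "z": 0, "spin": 0.374}]}}

```text
time: 0.77
tool_pos: [0.4047, -0.4382, 0.2311]
ee_rot: [[-0.996, 0.094, -0.0], [0.094, 0.996, 0.0], [0.0, 0.0, -1.0]]
ft_force: [0.5, -0.5, 0.7]
opening: 1.003
grip_force: 0.0
```

```bash
python3 d.py 240 -116 90
```

```text
t 0.7667 lip [  23.7 -365.7  141.1] yawerr deg -0.15 F [ 0.5 -0.5  0.7] open 1.0032214019741412
shift [-215.7  250.3   51.1]
```

Call:
{"method": "servo_tool", "body": {"steps": [{"claw": 0, "x": -24, "y": 28, "z": 0, "spin": 0}, {"claw": 0, "x": -49, "y": 56, "z": 0, "spin": 0}, {"claw": 0, "x": -73, "y": 85, "z": 0, "spin": 0}, {"claw": 0, "x": -98, "y": 114, "z": 0, "spin": 0}, {"claw": 0, "x": -122, "y": 142, "z": 0, "spin": 0}, {"claw": 0, "x": -147, "y": 171, "z": 0, "spin": 0}, {"claw": 0, "x": -171, "y": 200, "z": 0, "spin": 0}, {"claw": 0, "x": -190, "y": 222, "z": 0, "spin": 0}]}}

```text
time: 1.43
tool_pos: [0.6146, -0.2337, 0.2308]
ee_rot: [[-0.996, 0.09, -0.001], [0.09, 0.996, 0.0], [0.001, 0.0, -1.0]]
ft_force: [0.1, -0.1, -0.1]
opening: 1.002
grip_force: 0.0
```

Call:
{"method": "servo_tool", "body": {"steps": [{"claw": 0, "x": 0, "y": 0, "z": 0, "spin": 0}, {"claw": 0, "x": 0, "y": 0, "z": 0, "spin": 0}]}}

```text
time: 1.6
tool_pos: [0.6139, -0.2345, 0.2302]
ee_rot: [[-0.996, 0.089, -0.002], [0.089, 0.996, 0.0], [0.002, 0.0, -1.0]]
ft_force: [-1.4, -0.5, -1.1]
opening: 1.001
grip_force: 0.0
```

```bash
python3 d.py 242 -116 60
```

```text
t 1.6 lip [ 213.4 -143.8  140.2] yawerr deg 0.16 F [-1.4 -0.5 -1.1] open 1.001146587472534
shift [-28.8  27.7  80.2]
```

Call:
{"method": "servo_tool", "body": {"steps": [{"claw": 0, "x": -14, "y": 14, "z": 0, "spin": 0}, {"claw": 0, "x": -28, "y": 28, "z": 10, "spin": 0}, {"claw": 0, "x": -28, "y": 28, "z": 40, "spin": 0}, {"claw": 0, "x": -28, "y": 28, "z": 70, "spin": 0}, {"claw": 0, "x": -28, "y": 28, "z": 95, "spin": 0}, {"claw": 0, "x": -28, "y": 28, "z": 110, "spin": 0}, {"claw": 0, "x": -28, "y": 28, "z": 110, "spin": 0}]}}

```text
time: 2.18
tool_pos: [0.641, -0.2103, 0.1161]
ee_rot: [[-0.996, 0.092, -0.007], [0.092, 0.996, 0.001], [0.008, 0.001, -1.0]]
ft_force: [0.0, 0.2, -1.0]
opening: 0.999
grip_force: 0.0
```

```bash
python3 d.py 242 -116 -8
python3 - <<'E'
from h import *
c=env.camera('scene');cv2.imwrite('pics/s1.png',cv2.resize(c['image'][170:330,190:420],None,fx=3,fy=3)[:,:,::-1])
E
```

```text
t 2.1833 lip [ 238.2 -117.2   26.1] yawerr deg -0.06 F [ 0.   0.2 -1. ] open 0.9990362920269885
shift [-4.1  1.2 34. ]
```

View pics/s1.png

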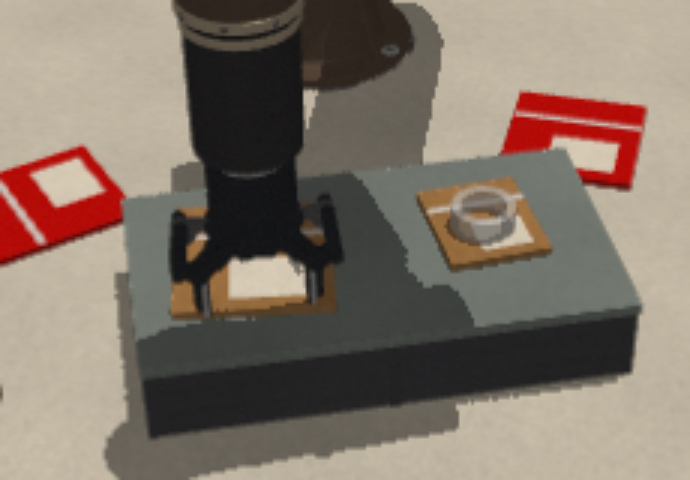

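The fingertips (crop (205,310) and (315,300)) hang in front of the mailer's rear edge in this view, centred on it. I'll go down in small steps and watch the force.

Call:
{"method": "servo_tool", "body": {"steps": [{"claw": 0, "x": -3, "y": 1, "z": 10, "spin": 0}, {"claw": 0, "x": -3, "y": 1, "z": 18, "spin": 0}, {"claw": 0, "x": -3, "y": 1, "z": 24, "spin": 0}, {"claw": 0, "x": -3, "y": 1, "z": 28, "spin": 0}, {"claw": 0, "x": -3, "y": 1, "z": 31, "spin": 0}, {"claw": 0, "x": -3, "y": 1, "z": 31, "spin": 0}]}}

```text
time: 2.73
tool_pos: [0.6464, -0.2099, 0.0898]
ee_rot: [[-0.996, 0.091, -0.001], [0.091, 0.996, 0.0], [0.001, 0.0, -1.0]]
ft_force: [-0.3, -0.3, 0.4]
opening: 1.0
grip_force: 0.0
```

```bash
python3 d.py 180 -116 -9
python3 - <<'E'
from h import *
c=env.camera('scene');cv2.imwrite('pics/s2.png',cv2.resize(c['image'][210:310,220:350],None,fx=5,fy=5)[:,:,::-1])
E
```

```text
t 2.7333 lip [ 2.435e+02 -1.164e+02 -2.000e-01] yawerr deg 0.01 F [-0.3 -0.3  0.4] open 1.0000153641407297
shift [63.5  0.4  8.8]
```

View pics/s2.png

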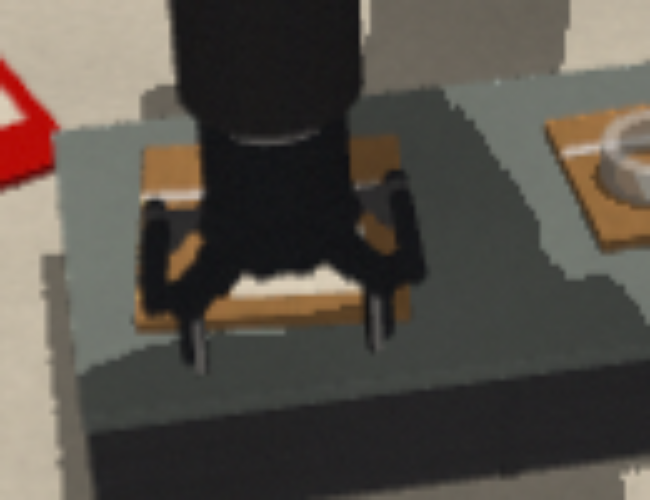

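Both tips are behind the rear edge (crop (197,370) and (375,350)) and free. They still stand about 13 mm above the shelf, so I'll go down 8 mm more.

Call:
{"method": "servo_tool", "body": {"steps": [{"claw": 0, "x": 0, "y": 0, "z": 3, "spin": 0}, {"claw": 0, "x": 0, "y": 0, "z": 6, "spin": 0}, {"claw": 0, "x": 0, "y": 0, "z": 8, "spin": 0}, {"claw": 0, "x": 0, "y": 0, "z": 8, "spin": 0}, {"claw": 0, "x": 0, "y": 0, "z": 8, "spin": 0}]}}

```text
time: 3.2
tool_pos: [0.6466, -0.21, 0.0821]
ee_rot: [[-0.996, 0.091, -0.0], [0.091, 0.996, 0.0], [0.0, -0.0, -1.0]]
ft_force: [0.2, -0.1, -0.4]
opening: 0.998
grip_force: 0.0
```

```bash
python3 d.py 180 -116 -9
```

```text
t 3.2 lip [ 243.7 -116.4   -7.9] yawerr deg 0.01 F [ 0.2 -0.1 -0.4] open 0.997748579616348
shift [63.7  0.4  1.2]
```

Call:
{"method": "servo_tool", "body": {"steps": [{"claw": 0, "x": 6, "y": 0, "z": 0, "spin": 0}, {"claw": 0, "x": 12, "y": 0, "z": 0, "spin": 0}, {"claw": 0, "x": 17, "y": 0, "z": 0, "spin": 0}, {"claw": 0, "x": 22, "y": 0, "z": 0, "spin": 0}, {"claw": 0, "x": 27, "y": 0, "z": 0, "spin": 0}, {"claw": 0, "x": 32, "y": 0, "z": 0, "spin": 0}, {"claw": 0, "x": 37, "y": 0, "z": 0, "spin": 0}, {"claw": 0, "x": 42, "y": 0, "z": 0, "spin": 0}]}}

```text
time: 3.87
tool_pos: [0.6045, -0.2061, 0.0825]
ee_rot: [[-0.996, 0.091, 0.0], [0.091, 0.996, -0.0], [-0.0, 0.0, -1.0]]
ft_force: [1.6, 0.1, -0.2]
opening: 0.999
grip_force: 0.5
```

```bash
python3 d.py 180 -116 -8;  python3 - <<'E'
from h import *
c=env.camera('scene');t=env.camera('top');cv2.imwrite('pics/s3.png',np.hstack([cv2.resize(c['image'][190:310,220:350],(390,360)),cv2.resize(t['image'][170:290,280:410],(390,360))])[:,:,::-1])
E
```

```text
t 3.8667 lip [ 201.5 -116.4   -7.5] yawerr deg 0.01 F [ 1.6  0.1 -0.2] open 0.9987598299377792
shift [21.5  0.4  0.5]
```

View pics/s3.png

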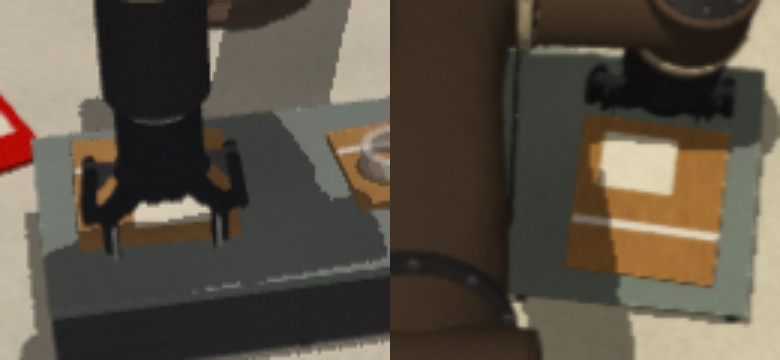

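The push works: both fingertips are on the rear edge, and in the top view (right half) the mailer is now parallel to the shelf edge. I'll go on, stopping a little short.

Call:
{"method": "servo_tool", "body": {"steps": [{"claw": 0, "x": 6, "y": 0, "z": 0, "spin": 0}, {"claw": 0, "x": 12, "y": 0, "z": 0, "spin": 0}, {"claw": 0, "x": 18, "y": 0, "z": 0, "spin": 0}, {"claw": 0, "x": 24, "y": 0, "z": 0, "spin": 0}, {"claw": 0, "x": 30, "y": 0, "z": 0, "spin": 0}, {"claw": 0, "x": 36, "y": 0, "z": 0, "spin": 0}, {"claw": 0, "x": 41, "y": 0, "z": 0, "spin": 0}, {"claw": 0, "x": 45, "y": 0, "z": 0, "spin": 0}]}}

```text
time: 4.63
tool_pos: [0.5593, -0.202, 0.0824]
ee_rot: [[-0.996, 0.091, -0.0], [0.091, 0.996, 0.0], [0.0, 0.0, -1.0]]
ft_force: [0.8, 0.6, -0.6]
opening: 1.0
grip_force: 0.6
```

```bash
cat > e.py <<'E'
from m import *
import pickle
L=np.array([414.5,-71.8]);a=np.radians(-5.24);R=np.array([[np.cos(a),-np.sin(a)],[np.sin(a),np.cos(a)]])
c=env.camera('top');pickle.dump(c,open('t2.pkl','wb'))
r,w=measure(c,(325,400,190,300));b=(cv2.boxPoints(r)-L)@R
print('size',np.round(r[1],1),'corners in lip',b.round(1).tolist())
hsv=cv2.cvtColor(c['image'],cv2.COLOR_RGB2HSV)
i=np.argsort(b[:,0])[:2];f=b[i];f=f[np.argsort(f[:,1])];print('front mid',f.mean(0).round(1),'skew deg',np.degrees(np.arctan2(-(f[1]-f[0])[0],(f[1]-f[0])[1])).round(2))
E
python3 d.py; python3 e.py
```

```text
t 4.6333 lip [ 156.1 -116.4   -7.6] yawerr deg 0.01 F [ 0.8  0.6 -0.6] open 1.000061132917111
size [151.2 161.9] corners in lip [[-15.8, -197.5], [146.0, -197.3], [145.8, -46.0], [-16.1, -46.3]]
front mid [ -15.9 -121.9] skew deg 0.08
```

The front is at about -15 mm and square, so 35 mm remains.

Call:
{"method": "servo_tool", "body": {"steps": [{"claw": 0, "x": 6, "y": 0, "z": 0, "spin": 0}, {"claw": 0, "x": 12, "y": 0, "z": 0, "spin": 0}, {"claw": 0, "x": 18, "y": 0, "z": 0, "spin": 0}, {"claw": 0, "x": 24, "y": 0, "z": 0, "spin": 0}, {"claw": 0, "x": 28, "y": 0, "z": 0, "spin": 0}, {"claw": 0, "x": 32, "y": 0, "z": 0, "spin": 0}, {"claw": 0, "x": 34, "y": 0, "z": 0, "spin": 0}, {"claw": 0, "x": 35, "y": 0, "z": 0, "spin": 0}]}}

```text
time: 5.35
tool_pos: [0.5248, -0.1988, 0.0824]
ee_rot: [[-0.996, 0.091, -0.0], [0.091, 0.996, 0.0], [0.0, 0.0, -1.0]]
ft_force: [1.9, 0.1, 0.0]
opening: 1.001
grip_force: 0.7
```

Call:
{"method": "servo_tool", "body": {"steps": [{"claw": 0, "x": 0, "y": 0, "z": 0, "spin": 0}, {"claw": 0, "x": -6, "y": 0, "z": 0, "spin": 0}, {"claw": 0, "x": -14, "y": 0, "z": 0, "spin": 0}, {"claw": 0, "x": -20, "y": 0, "z": -3, "spin": 0}, {"claw": 0, "x": -20, "y": 0, "z": -25, "spin": 0}, {"claw": 0, "x": -20, "y": 0, "z": -55, "spin": 0}, {"claw": 0, "x": -35, "y": 0, "z": -85, "spin": 0}, {"claw": 0, "x": -60, "y": 0, "z": -110, "spin": 0}]}}

```text
time: 6.02
tool_pos: [0.5848, -0.2045, 0.1951]
ee_rot: [[-0.996, 0.091, 0.001], [0.091, 0.996, -0.0], [-0.001, 0.0, -1.0]]
ft_force: [1.4, 0.4, 0.3]
opening: 1.001
grip_force: 0.0
```

```bash
python3 d.py; python3 e.py
python3 - <<'E'
import pickle,cv2,numpy as np
t=pickle.load(open('t2.pkl','rb'));from h import env
c=env.camera('scene')
cv2.imwrite('pics/f.png',np.hstack([cv2.resize(c['image'][170:330,190:420],(400,300)),cv2.resize(t['image'][170:305,230:410],(400,300))])[:,:,::-1])
E
```

```text
t 6.0167 lip [ 181.7 -116.6  105.1] yawerr deg 0.01 F [1.4 0.4 0.3] open 1.001082767684824
size [151.6 162. ] corners in lip [[-50.8, -197.7], [111.2, -197.7], [111.2, -46.0], [-50.8, -46.0]]
front mid [ -50.8 -121.8] skew deg -0.0
```

View pics/f.png

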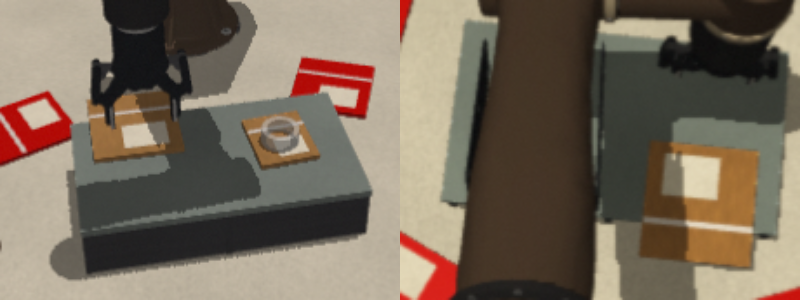

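The mailer's front is at -50 mm and square. Its tear strip (right half, (700,225)) lies over the edge, the small mailer and tape roll look undisturbed, and the hand is clear 100 mm above the shelf. Handing in.

```bash
python3 -c "
from cell import env
print(env.close_job())"
```

```text
the job is handed in; nothing more can be done
None
```

The larger mailer now hangs about 50 mm over the shelf's front edge and sits square to it (measured skew about 0°); the hand touched nothing else, it is clear, and the job is handed in, though no verdict came back.

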